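# Close the storage plug of a spare valve

### The job

Two flanged valves stand on end on the parts-store bench; the storage plug in the top port of the larger one still sits proud, with its wing nut loose. Press that plug straight down with a fingertip until it is fully home on the valve, then run its wing nut down, clockwise seen from above, with strokes of a fingertip against the wings until it bears on the plug and is finger-tight; do not grip or force the nut and do not draw the plug out. Leave the smaller valve alone and the loose things on the bench where they lie.

Things in the scene. Friction and masses are not known exactly. Their poses are not given: they have to be found in the camera images.
- ball_valve: the larger valve, fixed: grey DN50 flanged ball valve standing on one flange, 150 mm tall, both flanges round, 165 mm in diameter and 18 mm thick; a stem boss (lever off) points sideways along its own -x, at half height, 95 mm out from the axis. Origin on the bench, on the vertical axis of the valve; z up. The upper flange face is at z = 0.150 m
- plug (a joint): how far the storage plug in the larger valve's upper port stands proud, m: 0 = fully home (its plate lies on the flange face), starts between 0.006 and 0.014. It slides straight down under about 8 N, stays where it is left and has a firm stop at 0. It does not turn with the nut
- plug_plate (a point): centre of the underside of the plug's round aluminium top plate, 66 mm in diameter and 5 mm thick, coaxial with the valve; on it a steel washer 28 mm in diameter and 3 mm thick; below it a rubber sleeve in the bore; a threaded steel spindle 16 mm in diameter stands up from its centre
- stem_top (a point): centre of the flat top of the plug's spindle, 62 mm above the plate's underside: the place to press; 0.212 m above the bench when the plug is home. The wings of the nut stay at least 8 mm lower than this point
- nut_turn (a joint): turn of the wing nut on the spindle, rad: 0 = run down onto the washer, positive = unscrewed (anticlockwise from above); starts between 8 and 14 (1.3 to 2.2 turns). Sinks 4 mm per turn. Turns freely (under 1 N at a wing), stays where it is left. At 0 it stops; the spindle's rubber seat then gives about 0.15 rad per 10 N at a wing and springs back when let go
- wing_nut: steel wing nut on that spindle. Origin on the axis in its underside, 8 mm above the plate's underside when run down; its x axis runs along the two wings and turns with them. Hub 33 mm in diameter, 18 mm high; each wing a rounded ear 26 mm in diameter, 7 mm thick, centred 23.5 mm from the axis and 23 mm above the nut's underside; 73 mm over both wings, 36 mm high
- small_valve: the smaller valve, fixed, to be left alone: same kind, 115 mm tall, flanges 120 mm in diameter; its plug is already home and its wing nut tight, 157 mm high in all. Origin on the bench on its axis
- gasket: loose bystander: black flange gasket, a flat ring 107 mm across with a 61 mm hole, 4 mm thick, lying on the bench. Origin at the centre of its underside
- bolt_a: loose bystander: steel hex bolt lying on the bench, 80 mm long, head 24 mm. Origin on the bench below the underside of its head, shank along its x
- bolt_b: loose bystander: a second hex bolt like bolt_a
- lever: loose bystander: flat steel valve lever with a black plastic sleeve, 215 mm long, 40 mm wide, 12 mm high, lying along its x. Origin on the bench near its middle
- marker: loose bystander: marker pen 130 mm long, 16 mm thick, lying along its x. Origin on the bench at its middle
- label_roll: loose bystander: roll of white labels standing on its flat side, 84 mm across, 50 mm high. Origin at the centre of its underside
- spanner: loose bystander: open-ended spanner 200 mm long lying along its x. Origin on the bench near its middle

How it is judged:
On the way, in this order (a step that is already met when the one before it is completed fails the run):
1. the plug is pressed fully home (value of joint plug below 0.002 m), for 0.1 s.
2. the wing nut is run down onto the plug (value of joint nut_turn below 0.4 rad), for 0.1 s.
At the end, for the whole second after the job is handed in: the plug is home (within 2 mm of the flange face), the wing nut is down on the plug (within 0.4 rad of its stop) and still (value of joint plug below 0.002 m and value of joint nut_turn below 0.4 rad and velocity of joint nut_turn between -0.1 and 0.1 rad/s); the robot touches nothing.
It fails at once if the plug is drawn up out of the port (more than 20 mm proud) (value of joint plug above 0.02 m).
It fails at once if the wing nut is gripped or forced (more than 35 N from the fingers) (contact force between the fingers and wing_nut above 35 N).
It fails at once if the smaller valve is touched with more than 5 N (contact force between any of the fingers, the arm and small_valve above 5 N).
It fails at once if a loose thing on the bench is moved by more than 25 mm (distance of any of gasket, bolt_a, bolt_b, lever, marker, label_roll, spanner from where it was at the start of the episode above 0.025 m).
It also fails if it takes over 72 s, if anything falls off the work surface, if the arm or the gripper's body presses on something with over 40 N, if the wrist force passes 120 N, or if a joint passes its speed limit or range.

### The arm

A 6-joint arm with a two-finger parallel gripper is mounted at the origin on the work surface. World frame = base frame: x ahead of the robot, y to its left, z up, the work surface at z = 0. Lengths are in m, angles in rad, forces in N, time in s.
With the tool pointing down it reaches from about 0.3 to 0.875 m from the base axis. Payload 6.4 kg.
Tool frame: the origin (TCP) lies at the centre of the arm's flange, where the gripper is bolted on; the fingertips stand 173 mm ahead of it and the grasp point (between the pads) lies 155 mm ahead of it; z points along the fingers, x is the direction in which the jaws open and shut, and the axes are right-handed (so a half turn about z gives the same grasp; the last joint's range is limited). The gripper opens to 85 mm and grips with 20 to 120 N. Pads are 22 mm wide; open, the fingers measure 114 mm over their backs; the gripper's body (76 mm by 85 mm) begins 54 mm behind the grasp point. The pads swing forward as they close: fully open they stand 13 mm farther back than shut.
Start: joints at [-1.376, 0.181, 1.607, -0, 1.354, -0.206], TCP at [0.224, -0.529, 0.405] pointing down, gripper open.
Joint ranges: [-2.99, 2.99], [-0.89, 2.07], [0.3, 2.58], [-1.14, 4.28], [0, 2.63], [-3.12, 3.12]. Speed limits (rad/s): [2.57, 2.57, 3.01, 3.14, 3.14, 3.14].

### API

Orientations are given as a unit quaternion [w, x, y, z].
In Python, from bench import ctrl gives the robot as it stands. The module is installed in compiled form; this text tells all that it offers.
- The arm moves only by the tool move_arm, never from a script. Its argument "moves" is a list of rows, each an object of numbers: "gripper": the opening in per cent of the stroke, from 0 (shut) to 100 (fully open); "x", "y", "z": the shift along the tool's x, y, z in cm; "roll": the turn about the tool's z in degrees. In form: [{"gripper": .., "x": .., "y": .., "z": .., "roll": ..}, ...]. A call has 1 to 5 rows; each row shifts and turns the commanded pose from where the row before left it, along the tool's axes as they then stand; what a row does not reach is not made up. A row lasts 1/8 s, in which the tool goes at most 62.5 mm and 10.7 degrees, less where a joint would pass 70% of its speed; a pose out of reach is approached as far as the arm can. A call is refused whole if a number of a shift passes 6.25 or a number of a turn 10.7, either way. A call with a gripper value outside its range is refused whole. The fingers move at their own pace and stop on an object; the grip force is fixed at half the most. Time passes only in rows, so rows that do not move let the fingers close. It gives the time, the measured TCP pose, the force and the opening at its end, in the units of the state.
- ctrl.get_obs(): the state, without advancing time (a new reading comes with each control period).
- ctrl.camera(name): name is "scene" or "top" or "wrist"; returns a dict with "img" (384x512x3 uint8, red, green, blue), "fx", "fy", "cx", "cy" (pixels), "world_from_camera" (4x4, takes a point from camera to world coordinates); the wrist camera has in their place "tool_from_camera" (4x4, takes a point from camera to tool coordinates, whose origin is the TCP and whose axes are the tool frame's). Camera axes: x right, y up, looking along -z (the intrinsics and any distortion apply to the point x, -y, -z); pixel columns grow to the right and rows downward; lengths in m; the calibration is good to about 2 mm. A picture is of the moment at which its call begins: read the wrist's pose just before it. There is no depth.
- ctrl.hand_in(): hands the job in, once; it reports no verdict.
The state is a dict: "time_s": time; "q": joint angles; "dq": joint speeds; "joint_efforts": joint torques, N m; "eef_pos": TCP position; "eef_rot": TCP orientation; "wrist_force": force on the tool from outside, world axes, zero at the start; "torque": the same for the moment, N m; "opening": opening from 0.0 (shut) to 1.0 (fully open).
Only numpy, scipy, OpenCV 4.12 (cv2) and the standard library are available. Lean on these libraries where they do the work, as an engineer would, in place of code of your own. Each camera call takes 0.05 s, during which the arm holds its last target. There are 200 camera calls.

## Working session

There is one attempt and no reset: what is moved stays moved. The work goes in short steps, Python scripts to look and compute and a tool call to move; the robot and the scene stay as the last step left them, time stands still between calls to the robot, and variables do not carry over. Pictures are saved under pics/ and viewed, about 8 in all and at most 12, crops included, and the job is handed in when it is done.

Besides the shell and the picture viewer there is one more tool, called after ">>>" in YAML: its name, and indented under it one key for each argument. move_arm: Moves the arm, as the interface text tells. Its arguments: {"type":"object","properties":{"moves":{"type":"array","items":{"type":"object","properties":{"gripper":{"type":"number"},"x":{"type":"number"},"y":{"type":"number"},"z":{"type":"number"},"roll":{"type":"number"}}}}},"required":["moves"]}

```bash
mkdir -p pics
cat > h.py <<'E'
from bench import ctrl
import numpy as np, cv2
from scipy.spatial.transform import Rotation as R
def tcp():
    o=ctrl.get_obs(); T=np.eye(4); q=o["eef_rot"]; T[:3,:3]=R.from_quat([q[1],q[2],q[3],q[0]]).as_matrix(); T[:3,3]=o["eef_pos"]; return T,o
def cam(n,f=None):
    T,o=tcp(); c=ctrl.camera(n)
    c["W"]=T@np.array(c["tool_from_camera"]) if n=="wrist" else np.array(c["world_from_camera"])
    if f: cv2.imwrite("pics/"+f,c["img"][:,:,::-1])
    return c
def ray(c,u,v,z):
    d=c["W"][:3,:3]@np.array([(u-c["cx"])/c["fx"],-(v-c["cy"])/c["fy"],-1]); p=c["W"][:3,3]; return p+d*(z-p[2])/d[2]
def proj(c,P):
    p=np.linalg.inv(c["W"])@np.append(P,1); return c["cx"]+c["fx"]*p[0]/-p[2], c["cy"]-c["fy"]*p[1]/-p[2]
E
python3 - <<'E'
from h import *
a=cam("top","top.png");b=cam("scene","scene.png")
import pickle; 
for c,n in((a,"top"),(b,"scene")): pickle.dump(c,open(n+".pkl","wb")); print({k:v for k,v in c.items() if k!="img"})
T,o=tcp();print(T,o["time_s"],o["wrist_force"])
E
```

```text
{'fx': 405.65407184194584, 'fy': 405.65407184194584, 'cx': 253.1971746573154, 'cy': 193.17410707465132, 'world_from_camera': array([[ 7.48915026e-04,  9.96119208e-01, -8.80111504e-02,
         5.02320599e-01],
       [-9.99968366e-01,  4.90503671e-05, -7.95389356e-03,
        -6.61795478e-03],
       [-7.91870917e-03,  8.80143231e-02,  9.96087734e-01,
         1.19347464e+00],
       [ 0.00000000e+00,  0.00000000e+00,  0.00000000e+00,
         1.00000000e+00]]), 'W': array([[ 7.48915026e-04,  9.96119208e-01, -8.80111504e-02,
         5.02320599e-01],
       [-9.99968366e-01,  4.90503671e-05, -7.95389356e-03,
        -6.61795478e-03],
       [-7.91870917e-03,  8.80143231e-02,  9.96087734e-01,
         1.19347464e+00],
       [ 0.00000000e+00,  0.00000000e+00,  0.00000000e+00,
         1.00000000e+00]])}
{'fx': 440.60712075992143, 'fy': 440.60712075992143, 'cx': 265.2394070848498, 'cy': 198.10311017743635, 'world_from_camera': array([[-0.76141001, -0.36615619,  0.53496209,  1.21409313],
       [ 0.64823766, -0.42171703,  0.6339895 ,  0.75031211],
       [-0.00653655,  0.82950853,  0.5584558 ,  0.82201289],
       [ 0.        ,  0.        ,  0.        ,  1.        ]]), 'W': array([[-0.76141001, -0.36615619,  0.53496209,  1.21409313],
       [ 0.64823766, -0.42171703,  0.6339895 ,  0.75031211],
       [-0.00653655,  0.82950853,  0.5584558 ,  0.82201289],
       [ 0.        ,  0.        ,  0.        ,  1.        ]])}
[[ 3.90150744e-01 -9.20750937e-01 -3.30044855e-04  2.24299850e-01]
 [-9.20749653e-01 -3.90150762e-01  1.56825032e-03 -5.29204851e-01]
 [-1.57273520e-03 -3.07965342e-04 -9.99998716e-01  4.03862798e-01]
 [ 0.00000000e+00  0.00000000e+00  0.00000000e+00  1.00000000e+00]] 0.1 [-0.20500406 -0.12511171 -0.39177572]
```

View pics/top.png

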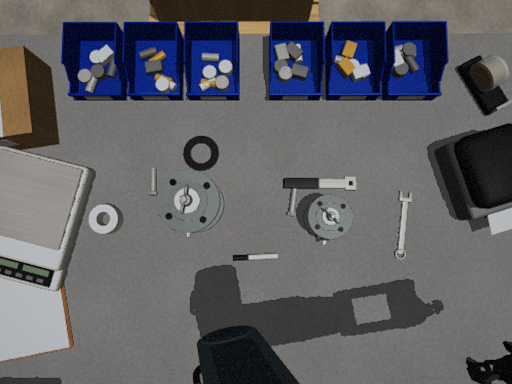

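View pics/scene.png

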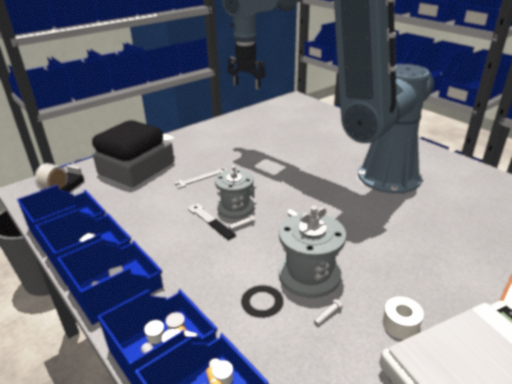

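The top view shows the larger valve at about (188,200) and the smaller at (330,217). In the scene view the larger valve's plug is near (313,218). I'll enlarge both.

Run:
```python
from h import *
a=cv2.imread("pics/top.png")[165:240,150:230];b=cv2.imread("pics/scene.png")[195:270,270:350]
f=lambda i:cv2.resize(i,None,fx=5,fy=5,interpolation=cv2.INTER_CUBIC)
cv2.imwrite("pics/crop.png",np.hstack([f(a),f(b)]))
import pickle
c=pickle.load(open("top.pkl","rb")); print(ray(c,186,200,.22),ray(c,190,200,.15))
c=pickle.load(open("scene.pkl","rb")); print(ray(c,313,208,.22))
```

```text
[0.57181962 0.16301144 0.22      ] [0.576819   0.16486796 0.15      ]
[0.57928551 0.17283306 0.22      ]
```

View pics/crop.png

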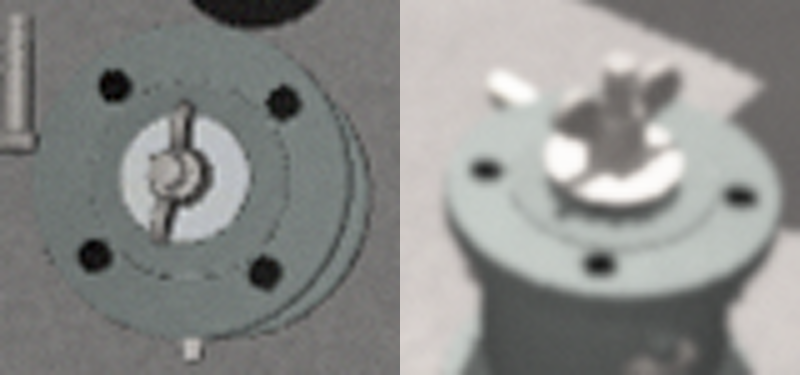

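The crop shows the spindle top at about top-view (184.6,200), the flange centre at (189,201) and the wings nearly along world x. Both measurements put the axis near (0.573, 0.167). I'll move above it with the gripper shut.

>>> move_arm:
  moves:
    - {"gripper": 0,"x": -2.4,"y": -2.8,"z": -2}
    - {"gripper": 0,"x": -3.4,"y": -4,"z": -2}
    - {"gripper": 0,"x": -3.4,"y": -4}
    - {"gripper": 0,"x": -3.4,"y": -4}
    - {"gripper": 0,"x": -3.4,"y": -4}

```text
validation failed for argument at $.mo...
```

>>> move_arm:
  moves:
    - {"gripper": 0,"x": -3.4,"y": -4}
    - {"gripper": 0,"x": -3.4,"y": -4}
    - {"gripper": 0,"x": -3.4,"y": -4}
    - {"gripper": 0,"x": -3.4,"y": -4}
    - {"gripper": 0,"x": -3.4,"y": -4}

```text
validation failed for argument at $.mo...
```

>>> move_arm:
  moves:
    - {"gripper": 0,"x": -3.4,"y": -4}
    - {"gripper": 0,"x": -3.4,"y": -4}
    - {"gripper": 0,"x": -2.4,"y": -2.8}
    - {"gripper": 0}

```text
validation failed for argument at $.mo...
```

Run:
```python
from h import *
c=cam("wrist","w1.png"); T,o=tcp(); print(T,o["q"],o["wrist_force"],o["opening"],o["time_s"])
print(np.array(c["tool_from_camera"]), proj(c,[.573,.167,.222]),c["fx"])
for p in ([.573,.167],):
  print("tool shift cm",100*(T[:3,:3].T@(np.array([*p,0])-np.array([*T[:2,3],0]))))
```

```text
[[ 3.90162885e-01 -9.20745820e-01 -2.42746044e-04  2.24326076e-01]
 [-9.20744972e-01 -3.90162863e-01  1.27946762e-03 -5.29239190e-01]
 [-1.27277495e-03 -2.75693577e-04 -9.99999152e-01  4.04012844e-01]
 [ 0.00000000e+00  0.00000000e+00  0.00000000e+00  1.00000000e+00]] [-1.37628615e+00  1.81359310e-01  1.60774592e+00  9.35407459e-06
  1.35378968e+00 -2.06300505e-01] [-0.04759924 -0.08358766 -0.80514347] 0.9981013747891793 0.15
[[ 9.99998925e-01 -1.00560887e-03 -1.06748530e-03 -3.14511499e-04]
 [-1.27118405e-03 -9.57335507e-01 -2.88975970e-01 -7.29354062e-02]
 [-7.31344783e-04  2.88977016e-01 -9.57335756e-01  3.13567939e-02]
 [ 0.00000000e+00  0.00000000e+00  0.00000000e+00  1.00000000e+00]] (np.float64(23658.23025281378), np.float64(25363.96462597874)) 264.75741049445605
tool shift cm [-50.50191099 -59.26867337   0.08061763]
```

View pics/w1.png

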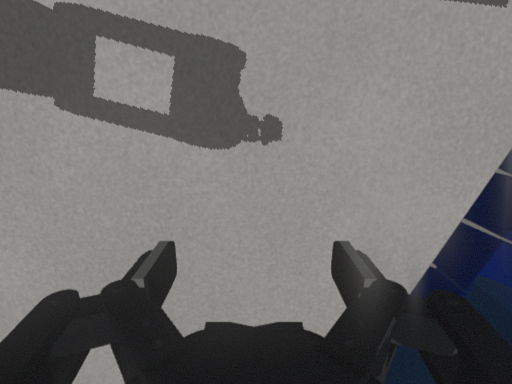

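The moves were refused, probably because every field has to be given. The wrist view therefore shows only bare bench and the open fingers. I'll resend with full rows.

>>> move_arm:
  moves:
    - {"gripper": 0,"x": -2.4,"y": -2.8,"z": -2,"roll": 0}
    - {"gripper": 0,"x": -3.4,"y": -4,"z": -2,"roll": 0}
    - {"gripper": 0,"x": -3.4,"y": -4,"z": 0,"roll": 0}
    - {"gripper": 0,"x": -3.4,"y": -4,"z": 0,"roll": 0}
    - {"gripper": 0,"x": -3.4,"y": -4,"z": 0,"roll": 0}

```text
time_s: 0.78
eef_pos: [0.3354, -0.3071, 0.4445]
eef_rot: [-0.0, 0.834, -0.552, 0.0]
wrist_force: [0.5, 0.1, -0.1]
opening: 0.002
```

>>> move_arm:
  moves:
    - {"gripper": 0,"x": -3.4,"y": -4,"z": 0,"roll": 0}
    - {"gripper": 0,"x": -3.4,"y": -4,"z": 0,"roll": 0}
    - {"gripper": 0,"x": -3.4,"y": -4,"z": 0,"roll": 0}
    - {"gripper": 0,"x": -3.4,"y": -4,"z": 0,"roll": 0}
    - {"gripper": 0,"x": -3.4,"y": -4,"z": 0,"roll": 0}

```text
time_s: 1.4
eef_pos: [0.4532, -0.0725, 0.4447]
eef_rot: [0.0, 0.834, -0.552, 0.0]
wrist_force: [0.6, -1.0, -0.1]
opening: -0.001
```

>>> move_arm:
  moves:
    - {"gripper": 0,"x": -3.4,"y": -4,"z": 0,"roll": 0}
    - {"gripper": 0,"x": -3.4,"y": -4,"z": 0,"roll": 0}
    - {"gripper": 0,"x": -3.4,"y": -4,"z": 0,"roll": 0}
    - {"gripper": 0,"x": -2.4,"y": -2.8,"z": 0,"roll": 0}
    - {"gripper": 0,"x": 0,"y": 0,"z": 0,"roll": 0}

```text
time_s: 2.02
eef_pos: [0.5403, 0.1016, 0.4441]
eef_rot: [0.0, 0.835, -0.551, -0.0]
wrist_force: [-0.6, 0.6, 0.1]
opening: 0.002
```

Run:
```python
from h import *
c=cam("wrist","w2.png"); T,o=tcp(); print(T,o["q"],o["wrist_force"],o["opening"],o["time_s"])
print(proj(c,[.573,.167,.222]))
for p in ([.573,.167],):
  print("tool shift cm",100*(T[:3,:3].T@(np.array([*p,0])-np.array([*T[:2,3],0]))))
```

```text
[[ 3.92318193e-01 -9.19828631e-01 -1.31335987e-03  5.39945386e-01]
 [-9.19829525e-01 -3.92318217e-01 -2.50434162e-04  1.00412083e-01]
 [-2.84898491e-04  1.30631707e-03 -9.99999106e-01  4.44061154e-01]
 [ 0.00000000e+00  0.00000000e+00  0.00000000e+00  1.00000000e+00]] [-3.22263874e-02  9.20317745e-02  1.62626266e+00 -2.95776778e-04
  1.42460283e+00  1.13546253e+00] [ 0.82379426 -0.83557822 -0.21472842] 0.0018864266686088968 2.075
(np.float64(187.27580110001645), np.float64(140.33014705874595))
tool shift cm [-4.82816059 -5.65282336 -0.00600885]
```

View pics/w2.png

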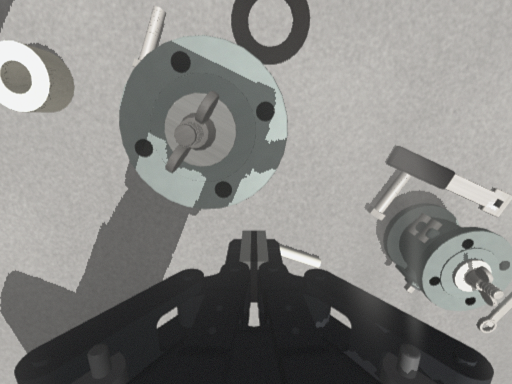

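The wrist view shows the spindle top at about (187,131), the flange circle centred at about (203,126), and wing tips at (211,100) and (173,165). The shut fingertips are at (254,240), roughly 14 x 22 mm.

Run:
```python
from h import *
c=cam("wrist"); T,o=tcp()
S=ray(c,187,131,.222);F=ray(c,203.5,126,.15);P=ray(c,200,130,.165)
A=ray(c,211,100,.2);B=ray(c,173,165,.2);print(S,F,P,A,B,(A+B)/2)
p=np.array([.574,.167])
for p in(p,S[:2],F[:2]): print("shift",100*(T[:3,:3].T@np.array([*(p-T[:2,3]),0])))
i=c["img"][20:230,105:300,::-1]
cv2.imwrite("pics/w2c.png",cv2.resize(i,None,fx=2.8,fy=2.8,interpolation=2))
```

```text
[0.57864879 0.16786599 0.222     ] [0.57865278 0.16939084 0.15      ] [0.57569906 0.16881894 0.165     ] [0.60417754 0.16307676 0.2       ] [0.54548157 0.17399212 0.2       ] [0.57482956 0.16853444 0.2       ]
shift [-4.86444707 -5.78776576 -0.00706115]
shift [-4.76235708 -6.24949006 -0.00768458]
shift [-4.90254351 -6.30948715 -0.00774677]
```

View pics/w2c.png

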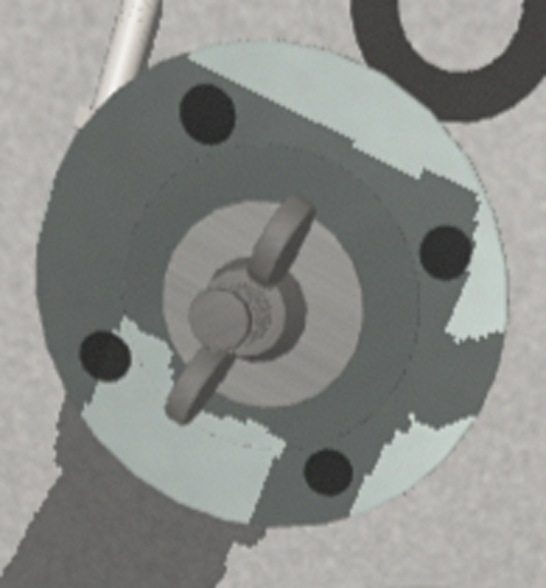

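Run:
```python
from h import *
c=cam("wrist"); T,o=tcp()
for p in(ray(c,183.6,133.6,.222),ray(c,202,126.4,.15),ray(c,198.6,128.6,.165)): print(p,"shift",100*(T[:3,:3].T@np.array([*(p[:2]-T[:2,3]),0])))
```

```text
[0.57592423 0.16859734 0.222     ] shift [-4.99236003e+00 -6.05044032e+00 -5.94002251e-03]
[0.57764602 0.16968571 0.15      ] shift [-5.02542564e+00 -6.25143264e+00 -6.13828363e-03]
[0.576272   0.16950977 0.165     ] shift [-5.06281351e+00 -6.11804991e+00 -6.00629477e-03]
```

>>> move_arm:
  moves:
    - {"gripper": 0,"x": -2.5,"y": -3,"z": 0,"roll": 0}
    - {"gripper": 0,"x": -2.5,"y": -3.1,"z": 0,"roll": 0}
    - {"gripper": 0,"x": 0,"y": 0,"z": 2,"roll": 0}
    - {"gripper": 0,"x": 0,"y": 0,"z": 1.5,"roll": 0}
    - {"gripper": 0,"x": 0,"y": 0,"z": 0,"roll": 0}

```text
time_s: 2.8
eef_pos: [0.5761, 0.1682, 0.408]
eef_rot: [0.001, 0.833, -0.553, -0.001]
wrist_force: [0.5, -0.6, -1.1]
opening: -0.0
```

Run:
```python
from h import *
c=cam("scene"); T,o=tcp(); print(T,o["wrist_force"])
u,v=map(int,proj(c,[.576,.169,.21])); print(u,v)
i=c["img"][v-60:v+50,u-70:u+70,::-1]
cv2.imwrite("pics/s2.png",cv2.resize(i,None,fx=5,fy=5,interpolation=2))
```

```text
[[ 3.88813215e-01 -9.21315622e-01 -1.34489413e-03  5.76399086e-01]
 [-9.21316547e-01 -3.88813289e-01 -2.16241656e-04  1.68357098e-01]
 [-3.23685894e-04  1.32315083e-03 -9.99999072e-01  4.09271470e-01]
 [ 0.00000000e+00  0.00000000e+00  0.00000000e+00  1.00000000e+00]] [0.14068903 0.45673174 0.41554218]
312 210
```

View pics/s2.png

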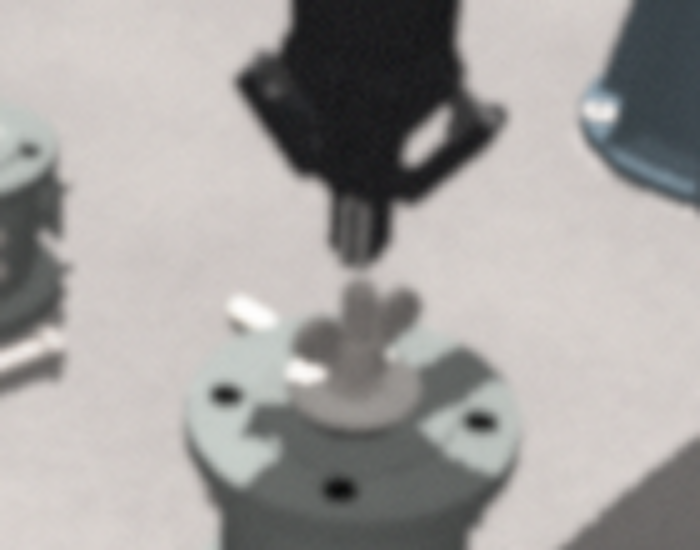

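The fingertip sits directly over the spindle with a gap of about 10 mm (crop tip at (358,265), spindle top at (360,285)). Now I press.

>>> move_arm:
  moves:
    - {"gripper": 0,"x": 0,"y": 0,"z": 0.6,"roll": 0}
    - {"gripper": 0,"x": 0,"y": 0,"z": 0.4,"roll": 0}
    - {"gripper": 0,"x": 0,"y": 0,"z": 0.4,"roll": 0}
    - {"gripper": 0,"x": 0,"y": 0,"z": 0.3,"roll": 0}
    - {"gripper": 0,"x": 0,"y": 0,"z": 0,"roll": 0}

```text
time_s: 3.48
eef_pos: [0.5766, 0.1694, 0.3933]
eef_rot: [-0.0, 0.834, -0.552, 0.0]
wrist_force: [-0.5, 0.4, 3.8]
opening: -0.004
```

>>> move_arm:
  moves:
    - {"gripper": 0,"x": 0,"y": 0,"z": 0.3,"roll": 0}
    - {"gripper": 0,"x": 0,"y": 0,"z": 0.3,"roll": 0}
    - {"gripper": 0,"x": 0,"y": 0,"z": 0,"roll": 0}

```text
time_s: 3.85
eef_pos: [0.5767, 0.1694, 0.3875]
eef_rot: [-0.0, 0.834, -0.552, 0.0]
wrist_force: [-2.2, -1.4, 4.9]
opening: -0.001
```

>>> move_arm:
  moves:
    - {"gripper": 0,"x": 0,"y": 0,"z": 0.2,"roll": 0}
    - {"gripper": 0,"x": 0,"y": 0,"z": 0.1,"roll": 0}
    - {"gripper": 0,"x": 0,"y": 0,"z": 0,"roll": 0}

```text
time_s: 4.22
eef_pos: [0.5767, 0.1694, 0.3854]
eef_rot: [-0.0, 0.834, -0.552, 0.001]
wrist_force: [-3.9, -1.7, 9.5]
opening: 0.003
```

>>> move_arm:
  moves:
    - {"gripper": 0,"x": 0,"y": 0,"z": 0.1,"roll": 0}
    - {"gripper": 0,"x": 0,"y": 0,"z": 0,"roll": 0}

```text
time_s: 4.47
eef_pos: [0.5767, 0.1695, 0.3853]
eef_rot: [-0.0, 0.834, -0.552, 0.001]
wrist_force: [-4.9, -2.2, 13.4]
opening: -0.001
```

>>> move_arm:
  moves:
    - {"gripper": 0,"x": 0,"y": 0,"z": 0.2,"roll": 0}
    - {"gripper": 0,"x": 0,"y": 0,"z": 0.2,"roll": 0}
    - {"gripper": 0,"x": 0,"y": 0,"z": 0,"roll": 0}

```text
time_s: 4.85
eef_pos: [0.5768, 0.1696, 0.385]
eef_rot: [-0.001, 0.834, -0.552, 0.002]
wrist_force: [-13.8, -3.0, 32.7]
opening: 0.002
```

The plug is firmly on its stop: the TCP is at 0.385, so the tip is at 0.212, with 33 N. I'll lift and read the pose.

>>> move_arm:
  moves:
    - {"gripper": 0,"x": 0,"y": 0,"z": -2,"roll": 0}
    - {"gripper": 0,"x": 0,"y": 0,"z": -2,"roll": 0}
    - {"gripper": 0,"x": 0,"y": 0,"z": 0,"roll": 0}

```text
time_s: 5.22
eef_pos: [0.5771, 0.1695, 0.4203]
eef_rot: [-0.001, 0.834, -0.552, 0.001]
wrist_force: [0.0, -0.5, -0.3]
opening: -0.004
```

Run:
```python
from h import *
T,o=tcp(); print(T[:3],o["wrist_force"],"axis rel cm",100*T[:3,:3].T@np.array([.5762-T[0,3],.169-T[1,3],0]))
```

```text
[[ 3.90279504e-01 -9.20689252e-01  3.63459999e-03  5.77081281e-01]
 [-9.20695808e-01 -3.90280773e-01  3.82640679e-04  1.69503055e-01]
 [ 1.06622133e-03 -3.49569779e-03 -9.99993322e-01  4.20302085e-01]] [ 0.00708118 -0.50857325 -0.27327509] axis rel cm [ 0.01192149  0.10077187 -0.00033956]
```

>>> move_arm:
  moves:
    - {"gripper": 0,"x": -2.4,"y": -1.3,"z": 0,"roll": 0}
    - {"gripper": 0,"x": 0,"y": 0,"z": 2.5,"roll": 0}
    - {"gripper": 0,"x": 0,"y": 0,"z": 2,"roll": 0}
    - {"gripper": 0,"x": 0,"y": 0,"z": 1.4,"roll": 0}
    - {"gripper": 0,"x": 0,"y": 0,"z": 0,"roll": 0}

```text
time_s: 5.85
eef_pos: [0.5788, 0.1962, 0.3578]
eef_rot: [0.001, 0.834, -0.552, -0.001]
wrist_force: [-0.2, -0.3, 0.3]
opening: -0.002
```

Run:
```python
from h import *
c=cam("wrist","w3.png");T,o=tcp(); print(T[:3],o["wrist_force"],"finger rel axis mm",-1000*T[:3,:3].T@np.array([.5762-T[0,3],.169-T[1,3],0]))
print(proj(c,[.5762,.169,.212]))
r=28
P=[r*np.array([np.cos(np.radians(a)),np.sin(np.radians(a))]) for a in range(-150,211,30)]
for a,d in zip(range(-120,211,30),np.diff(P,axis=0)/10): print(a,d.round(2))
```

```text
[[ 3.89727799e-01 -9.20929360e-01 -1.16433793e-03  5.79236308e-01]
 [-9.20930052e-01 -3.89727862e-01 -1.81580140e-04  1.96280142e-01]
 [-2.86552451e-04  1.14304062e-03 -9.99999306e-01  3.59102948e-01]] [-0.51188711 -0.57269062  0.24915582] finger rel axis mm [-2.39397692e+01 -1.34280564e+01 -8.48882031e-03]
(np.float64(301.44522467336867), np.float64(291.43252275401005))
-120 [ 1.02 -1.02]
-90 [ 1.4  -0.38]
-60 [1.4  0.38]
-30 [1.02 1.02]
0 [0.38 1.4 ]
30 [-0.38  1.4 ]
60 [-1.02  1.02]
90 [-1.4   0.38]
120 [-1.4  -0.38]
150 [-1.02 -1.02]
180 [-0.38 -1.4 ]
210 [ 0.38 -1.4 ]
```

View pics/w3.png

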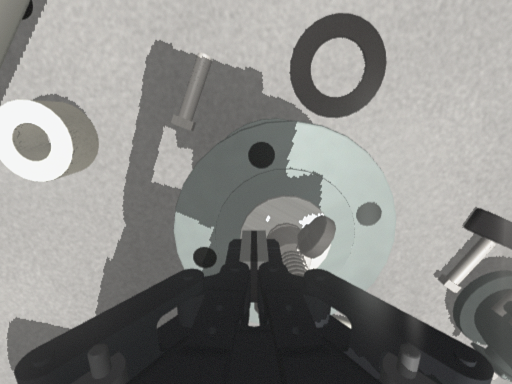

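The wrist view shows the fingertip at (254,235) left of the spindle. The near wing is at (317,235) and clear, at the expected bearing. I'll orbit clockwise, which is image left, over the top, to the right.

>>> move_arm:
  moves:
    - {"gripper": 0,"x": 1.02,"y": -1.02,"z": 0,"roll": 0}
    - {"gripper": 0,"x": 1.4,"y": -0.38,"z": 0,"roll": 0}
    - {"gripper": 0,"x": 1.4,"y": 0.38,"z": 0.03,"roll": 0}
    - {"gripper": 0,"x": 1.02,"y": 1.02,"z": 0.03,"roll": 0}
    - {"gripper": 0,"x": 0,"y": 0,"z": 0,"roll": 0}

```text
time_s: 6.52
eef_pos: [0.5977, 0.1506, 0.3591]
eef_rot: [0.0, 0.833, -0.553, -0.0]
wrist_force: [0.4, -1.0, 0.0]
opening: -0.0
```

Run:
```python
from h import *
c=cam("wrist","w4.png");T,o=tcp(); print(T[2,3],o["wrist_force"],"finger rel axis mm",-1000*T[:3,:3].T@np.array([.5762-T[0,3],.169-T[1,3],0]))
```

```text
0.3591526771504965 [-0.13509559  0.30033601 -0.30510903] finger rel axis mm [ 2.48213415e+01 -1.29490930e+01 -4.56467833e-03]
```

View pics/w4.png

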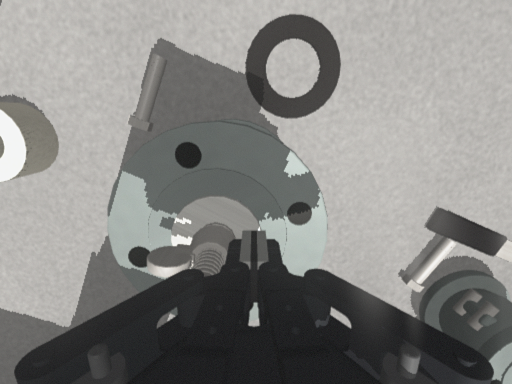

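The nut is turning freely: the trailing wing is now at (168,262). I'll continue for most of a turn, which stays below the 1.3-turn minimum.

>>> move_arm:
  moves:
    - {"gripper": 0,"x": 0.38,"y": 1.4,"z": 0.03,"roll": 0}
    - {"gripper": 0,"x": -0.38,"y": 1.4,"z": 0.03,"roll": 0}
    - {"gripper": 0,"x": -1.02,"y": 1.02,"z": 0.03,"roll": 0}
    - {"gripper": 0,"x": -1.4,"y": 0.38,"z": 0.03,"roll": 0}

```text
time_s: 7.08
eef_pos: [0.549, 0.1582, 0.358]
eef_rot: [0.0, 0.834, -0.552, 0.0]
wrist_force: [0.2, -0.6, 0.7]
opening: -0.002
```

>>> move_arm:
  moves:
    - {"gripper": 0,"x": -1.4,"y": -0.38,"z": 0.03,"roll": 0}
    - {"gripper": 0,"x": -1.02,"y": -1.02,"z": 0.03,"roll": 0}
    - {"gripper": 0,"x": -0.38,"y": -1.4,"z": 0.03,"roll": 0}
    - {"gripper": 0,"x": 0.38,"y": -1.4,"z": 0.03,"roll": 0}

```text
time_s: 7.58
eef_pos: [0.58, 0.1979, 0.3563]
eef_rot: [0.0, 0.834, -0.552, -0.0]
wrist_force: [-0.7, -1.0, -0.5]
opening: 0.002
```

Run:
```python
from h import *
T,o=tcp(); print(T[2,3],o["wrist_force"],"finger rel axis mm",-1000*T[:3,:3].T@np.array([.5762-T[0,3],.169-T[1,3],0]))
```

```text
0.3563207637712817 [-0.74931987 -0.96883308 -0.45766191] finger rel axis mm [-2.51108181e+01 -1.47733786e+01  8.99281672e-03]
```

>>> move_arm:
  moves:
    - {"gripper": 0,"x": 1.02,"y": -1.02,"z": 0.02,"roll": 0}
    - {"gripper": 0,"x": 1.4,"y": -0.38,"z": 0.02,"roll": 0}
    - {"gripper": 0,"x": 1.4,"y": 0.38,"z": 0.02,"roll": 0}
    - {"gripper": 0,"x": 1.02,"y": 1.02,"z": 0.02,"roll": 0}
    - {"gripper": 0,"x": 0,"y": 0,"z": 0,"roll": 0}

```text
time_s: 8.2
eef_pos: [0.5977, 0.1504, 0.356]
eef_rot: [0.0, 0.833, -0.553, 0.0]
wrist_force: [0.1, -0.2, 1.1]
opening: 0.0
```

Run:
```python
from h import *
c=cam("wrist","w5.png")
T,o=tcp(); print(T[2,3],o["wrist_force"],"finger rel axis mm",-1000*T[:3,:3].T@np.array([.5762-T[0,3],.169-T[1,3],0]))
r=28
P=[r*np.array([np.cos(np.radians(a)),np.sin(np.radians(a))]) for a in range(-30,331,15)]
for a,d in zip(range(-15,331,15),np.diff(P,axis=0)/10): print(a,d.round(2))
```

```text
0.3561658048370759 [ 0.16631192 -0.88274282 -0.19964234] finger rel axis mm [ 2.49116342e+01 -1.28971225e+01  5.10853427e-03]
-15 [0.28 0.68]
0 [0.1  0.72]
15 [-0.1   0.72]
30 [-0.28  0.68]
45 [-0.44  0.58]
60 [-0.58  0.44]
75 [-0.68  0.28]
90 [-0.72  0.1 ]
105 [-0.72 -0.1 ]
120 [-0.68 -0.28]
135 [-0.58 -0.44]
150 [-0.44 -0.58]
165 [-0.28 -0.68]
180 [-0.1  -0.72]
195 [ 0.1  -0.72]
210 [ 0.28 -0.68]
225 [ 0.44 -0.58]
240 [ 0.58 -0.44]
255 [ 0.68 -0.28]
270 [ 0.72 -0.1 ]
285 [0.72 0.1 ]
300 [0.68 0.28]
315 [0.58 0.44]
330 [0.44 0.58]
```

View pics/w5.png

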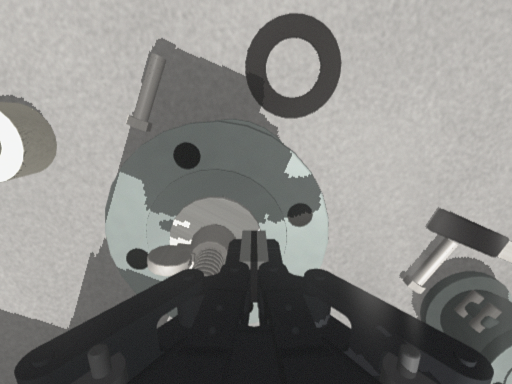

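The geometry is the same one full turn later, still running freely. From here I take 20° steps and watch the force.

>>> move_arm:
  moves:
    - {"gripper": 0,"x": 0.33,"y": 0.91,"z": 0.02,"roll": 0}
    - {"gripper": 0,"x": 0,"y": 0,"z": 0,"roll": 0}

```text
time_s: 8.5
eef_pos: [0.5904, 0.1452, 0.3558]
eef_rot: [0.0, 0.834, -0.552, 0.0]
wrist_force: [0.6, -0.8, -0.2]
opening: -0.004
```

>>> move_arm:
  moves:
    - {"gripper": 0,"x": 0,"y": 0.97,"z": 0.02,"roll": 0}
    - {"gripper": 0,"x": 0,"y": 0,"z": 0,"roll": 0}

```text
time_s: 8.75
eef_pos: [0.5815, 0.1416, 0.3555]
eef_rot: [0.0, 0.834, -0.552, -0.0]
wrist_force: [1.1, -0.5, -0.9]
opening: 0.001
```

>>> move_arm:
  moves:
    - {"gripper": 0,"x": -0.33,"y": 0.91,"z": 0.02,"roll": 0}
    - {"gripper": 0,"x": 0,"y": 0,"z": 0,"roll": 0}

```text
time_s: 9.0
eef_pos: [0.5717, 0.1412, 0.3552]
eef_rot: [0.0, 0.834, -0.552, -0.0]
wrist_force: [0.6, -0.9, -0.2]
opening: -0.004
```

>>> move_arm:
  moves:
    - {"gripper": 0,"x": -0.62,"y": 0.74,"z": 0.02,"roll": 0}
    - {"gripper": 0,"x": 0,"y": 0,"z": 0,"roll": 0}

```text
time_s: 9.25
eef_pos: [0.5625, 0.1442, 0.355]
eef_rot: [0.0, 0.834, -0.552, -0.0]
wrist_force: [1.1, 0.1, 0.6]
opening: 0.001
```

>>> move_arm:
  moves:
    - {"gripper": 0,"x": -0.84,"y": 0.49,"z": 0.02,"roll": 0}
    - {"gripper": 0,"x": 0,"y": 0,"z": 0,"roll": 0}

```text
time_s: 9.5
eef_pos: [0.5548, 0.1503, 0.3548]
eef_rot: [0.0, 0.834, -0.552, -0.0]
wrist_force: [-0.8, 0.2, -0.1]
opening: -0.003
```

>>> move_arm:
  moves:
    - {"gripper": 0,"x": -0.96,"y": 0.17,"z": 0.02,"roll": 0}
    - {"gripper": 0,"x": 0,"y": 0,"z": 0,"roll": 0}

```text
time_s: 9.75
eef_pos: [0.5497, 0.1586, 0.3546]
eef_rot: [0.0, 0.834, -0.552, -0.0]
wrist_force: [0.5, 0.6, 0.3]
opening: -0.002
```

>>> move_arm:
  moves:
    - {"gripper": 0,"x": -0.96,"y": -0.17,"z": 0.02,"roll": 0}
    - {"gripper": 0,"x": 0,"y": 0,"z": 0,"roll": 0}

```text
time_s: 10.0
eef_pos: [0.5477, 0.1682, 0.3544]
eef_rot: [-0.0, 0.834, -0.552, -0.0]
wrist_force: [-0.4, -0.4, -0.1]
opening: 0.003
```

>>> move_arm:
  moves:
    - {"gripper": 0,"x": -0.84,"y": -0.49,"z": 0.02,"roll": 0}
    - {"gripper": 0,"x": 0,"y": 0,"z": 0,"roll": 0}

```text
time_s: 10.25
eef_pos: [0.5492, 0.1778, 0.3542]
eef_rot: [-0.0, 0.834, -0.552, -0.0]
wrist_force: [1.0, 0.9, -0.3]
opening: 0.001
```

>>> move_arm:
  moves:
    - {"gripper": 0,"x": -0.62,"y": -0.74,"z": 0.02,"roll": 0}
    - {"gripper": 0,"x": 0,"y": 0,"z": 0,"roll": 0}

```text
time_s: 10.5
eef_pos: [0.5538, 0.1862, 0.354]
eef_rot: [-0.0, 0.834, -0.552, -0.0]
wrist_force: [-0.3, 0.4, 0.2]
opening: 0.002
```

>>> move_arm:
  moves:
    - {"gripper": 0,"x": -0.33,"y": -0.91,"z": 0.02,"roll": 0}
    - {"gripper": 0,"x": 0,"y": 0,"z": 0,"roll": 0}

```text
time_s: 10.75
eef_pos: [0.5611, 0.1926, 0.3539]
eef_rot: [-0.0, 0.834, -0.552, 0.0]
wrist_force: [-0.7, 0.4, 0.2]
opening: 0.003
```

>>> move_arm:
  moves:
    - {"gripper": 0,"x": 0,"y": -0.97,"z": 0.02,"roll": 0}
    - {"gripper": 0,"x": 0,"y": 0,"z": 0,"roll": 0}

```text
time_s: 11.0
eef_pos: [0.5701, 0.1962, 0.3536]
eef_rot: [-0.0, 0.834, -0.552, 0.0]
wrist_force: [-0.5, 0.4, 0.1]
opening: 0.0
```

>>> move_arm:
  moves:
    - {"gripper": 0,"x": 0.33,"y": -0.91,"z": 0.01,"roll": 0}
    - {"gripper": 0,"x": 0,"y": 0,"z": 0,"roll": 0}

```text
time_s: 11.25
eef_pos: [0.58, 0.1965, 0.3537]
eef_rot: [-0.0, 0.834, -0.552, 0.0]
wrist_force: [0.4, 0.9, 1.7]
opening: -0.002
```

>>> move_arm:
  moves:
    - {"gripper": 0,"x": 0.62,"y": -0.74,"z": 0.01,"roll": 0}
    - {"gripper": 0,"x": 0,"y": 0,"z": 0,"roll": 0}

```text
time_s: 11.5
eef_pos: [0.5892, 0.1934, 0.3536]
eef_rot: [-0.0, 0.834, -0.552, 0.0]
wrist_force: [0.6, 0.2, 0.1]
opening: -0.003
```

>>> move_arm:
  moves:
    - {"gripper": 0,"x": 0.84,"y": -0.49,"z": 0.01,"roll": 0}
    - {"gripper": 0,"x": 0,"y": 0,"z": 0,"roll": 0}

```text
time_s: 11.75
eef_pos: [0.5969, 0.1873, 0.3534]
eef_rot: [-0.0, 0.834, -0.552, 0.0]
wrist_force: [0.2, 1.0, -0.3]
opening: -0.001
```

>>> move_arm:
  moves:
    - {"gripper": 0,"x": 0.96,"y": -0.17,"z": 0.01,"roll": 0}
    - {"gripper": 0,"x": 0,"y": 0,"z": 0,"roll": 0}

```text
time_s: 12.0
eef_pos: [0.6011, 0.1812, 0.3531]
eef_rot: [-0.002, 0.834, -0.552, -0.002]
wrist_force: [-3.0, 11.2, 0.6]
opening: 0.001
```

The force has risen to 11.6 N against the motion, so the nut is on its stop (about 12.4 rad run, within the expected 8–14). One small nudge to confirm it is finger-tight.

>>> move_arm:
  moves:
    - {"gripper": 0,"x": 0.25,"y": 0.03,"z": 0,"roll": 0}
    - {"gripper": 0,"x": 0,"y": 0,"z": 0,"roll": 0}

```text
time_s: 12.25
eef_pos: [0.6013, 0.1798, 0.353]
eef_rot: [-0.002, 0.834, -0.552, -0.003]
wrist_force: [-3.9, 13.8, 0.2]
opening: 0.001
```

The response is elastic, as a rubber seat would give. I'll back off, lift and check.

>>> move_arm:
  moves:
    - {"gripper": 0,"x": -0.6,"y": 0,"z": 0,"roll": 0}
    - {"gripper": 0,"x": -0.9,"y": -0.4,"z": 0,"roll": 0}
    - {"gripper": 0,"x": 0,"y": 0,"z": -3,"roll": 0}
    - {"gripper": 0,"x": 0,"y": 0,"z": -5,"roll": 0}
    - {"gripper": 0,"x": 2,"y": 6,"z": 0,"roll": 0}

```text
time_s: 12.88
eef_pos: [0.556, 0.1518, 0.4391]
eef_rot: [-0.003, 0.834, -0.551, 0.005]
wrist_force: [0.0, -0.9, 0.2]
opening: -0.005
```

>>> move_arm:
  moves:
    - {"gripper": 0,"x": 2,"y": 4,"z": 0,"roll": 0}
    - {"gripper": 0,"x": 0,"y": 0,"z": 0,"roll": 0}

```text
time_s: 13.12
eef_pos: [0.5229, 0.1156, 0.4336]
eef_rot: [0.0, 0.833, -0.553, 0.0]
wrist_force: [-0.1, -0.7, 0.8]
opening: -0.003
```

Run:
```python
from h import *
c=cam("wrist");T,o=tcp();print(T[:3,3],o["wrist_force"],o["time_s"]); s=cam("scene")
u,v=map(int,proj(c,[.5762,.169,.19]));print(u,v)
u,v=min(max(u,90),420),min(max(v,90),290)
a=c["img"][v-90:v+90,u-90:u+90,::-1]
u,v=map(int,proj(s,[.5762,.169,.18])); b=s["img"][v-45:v+45,u-45:u+45,::-1]
cv2.imwrite("pics/end.png",np.hstack([cv2.resize(i,(400,400),interpolation=2) for i in(a,b)]))
```

```text
[0.52389695 0.11635453 0.4338562 ] [-0.32442754  0.4645      1.16876215] 13.175
216 119
```

View pics/end.png

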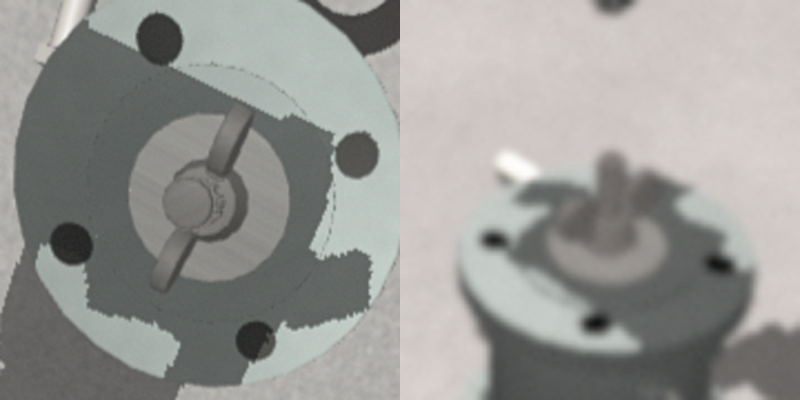

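The final view shows the plate flat on the flange. The nut is down on the washer, with the spindle standing well clear above the wings. The wings are back at nearly their starting bearing, so about 2 turns were run. The gripper is clear of everything.

```bash
python3 -c "
from bench import ctrl
print(ctrl.hand_in())"
```

```text
the job is handed in; nothing more can be done
None
```

I pressed the plug home, ran its wing nut down finger-tight, and handed the job in at about 13 s of the 72 s allowed. The hand-in reports no verdict, so these are my own last checks:

- **Plug:** I pressed on the spindle top with the shut fingertips. It stopped firmly with the tip at 0.212 m, exactly the home height, under about 33 N.
- **Wing nut:** I pushed one wing clockwise in a circle round the spindle for about 2 turns (roughly 12.5 rad). It ran freely, then met a springy stop at about 12 N, and a last nudge brought it to about 14 N (wrist-force readings between moves), against the 35 N limit.
- **End state:** After backing off and lifting clear, the last picture showed the plate flat on the flange and the nut down on the plug. The wrist force was back near zero.
- **Bystanders:** I planned the paths to stay clear of the smaller valve and the loose things, and saw no contact forces. I did not measure their positions again at the end.

The first batch of moves was refused for leaving out fields, before the arm moved. No other check failed or disagreed.

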